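# Hang the setting gauge inside the gauge cabinet

### The job

Draw the red-handled steel gauge out of its wooden stand, lower it through the yellow-rimmed opening in the top of the blue cabinet without touching the rim, and hang it by its window on the orange hook inside. Feel for the hook gently, thread the window over it, and let the hook take the gauge's weight before you let go and leave it hanging there upright. Leave the other things lying around as they are.

Things in the scene. Friction and masses are not known exactly. Their poses are not given: they have to be found in the camera images.
- gauge: Flat steel gauge, 170 mm tall, 0.19 to 0.30 kg, upright in the stand's slot. Origin: centre of its lower edge; z up, x through its thickness, y along its width; alike after a half turn about z. Plate 6 mm thick (x), 80 wide (y), 87 tall, with a rectangular window right through it, 12 mm wide, 44 to 78 mm above the lower edge. Above it a 12 mm round neck, then the red handle.
- gauge_grip (a point): Middle height of the gauge's red plastic handle, 150 mm above its lower edge; the handle is 20 x 20 mm and reaches from 120 to 170 mm. Axes as the gauge.
- gauge_eye (a point): Centre of the gauge's window, 61 mm above its lower edge, 17 mm below the window's upper edge; axes as the gauge.
- stand: Fixed wooden block 50 (x) x 116 (y) x 35 mm, origin at the centre of its underside, z up. Its slot, 10 mm (x) by 84 mm (y) and 25 mm deep, holds the gauge, whose lower edge rests 10 mm above the table.
- cabinet: Fixed blue steel cabinet 180 (x) x 240 (y) x 145 mm on the table, origin at the centre of its underside, z up. Its only opening is the mouth in its top, over the origin. Inside is the hook. The gauge must not press on hook or cabinet with more than 10 N. Hung, the window's centre is 76 to 85 mm above the underside, the lower edge 15 to 24 mm; the floor is 3 mm thick.
- hook_row (a point): At x -3, y 0, z 95 mm of the cabinet (its axes): nominal foot of the hook's lip. The real hook is set by hand up to 20 mm to either side in y and up to 4 mm higher or lower, unmeasured: find it by feel or look in from above. Orange 6 mm square bar: level shank along x, its axis nominally at this height; at this x it turns straight up into a lip ending 12 mm above the axis.
- hook_mount (a point): At x +36, y 0, z 95 mm of the cabinet (its axes): nominal place where the shank leaves its rubber and black block (off in y and z as the lip is); shank free from here to the lip, 39 mm. Sprung: pushed along +x the hook gives 1 mm per 0.4 N for 8 mm, then is solid; pressed down, 1 mm per 2 N for 6 mm (the gauge sags it 1 to 1.5 mm), then solid; sideways it is firm.
- mouth: Yellow rim round the opening in the cabinet's top, origin at the centre of its underside, 142 mm above the cabinet's underside, axes as the cabinet. Clear opening 90 mm (x) by 150 mm (y), rim 10 mm wide, its upper face 150 mm above the cabinet's underside. Neither gauge nor robot may touch it.
- mouth_center (a point): Centre of the opening, level with the rim's upper face; axes as the cabinet.
- coupling: Bystander: brass disc, 28 mm across, 22 mm tall, loose on the cabinet's top beside the rim; origin at its underside.
- offcut: Bystander: loose dark steel angle-iron offcut, 40 x 120 mm, 40 mm tall, beyond the work; origin at its underside.
- wrench: Bystander: loose wrench lying on the bench beyond the work; origin near the middle of its underside.
Not all that is in view belongs to the job. What is meant by the gauge is not pink or purple, and is the larger of those in its own colour.

How it is judged (in metres and radians):
On the way, in this order (a step that is already met when the one before it is completed fails the run):
1. the gauge is drawn up out of the stand (height (world z) of gauge above 0.06 m), for 0.1 s.
2. the window is threaded over the hook, higher than it will hang, the gauge still held (x of gauge_eye in the frame of cabinet between 0.002 and 0.036 m and y of gauge_eye in the frame of cabinet between -0.028 and 0.028 m and z of gauge_eye in the frame of cabinet between 0.0895 and 0.108 m and contact force between gauge and the fingers above 1 N), for 0.05 s.
3. the gauge is let down onto the hook, which carries weight while the gauge is still held (x of gauge_eye in the frame of cabinet between -0.001 and 0.036 m and y of gauge_eye in the frame of cabinet between -0.028 and 0.028 m and z of gauge_eye in the frame of cabinet between 0.073 and 0.088 m and contact force between gauge and cabinet above 0.4 N and contact force between gauge and the fingers above 1 N), for 0.1 s.
At the end, for the whole second after the job is handed in: The gauge hangs released and at rest on the hook: window centre 73 to 88 mm above the cabinet's underside, x -1 to +36 mm and y within 28 mm in the cabinet's frame, over 1 N of its weight on the cabinet, upright within 0.2 rad, facing along the cabinet's x within 0.3 rad (x of gauge_eye in the frame of cabinet between -0.001 and 0.036 m and y of gauge_eye in the frame of cabinet between -0.028 and 0.028 m and z of gauge_eye in the frame of cabinet between 0.073 and 0.088 m and contact force between gauge and cabinet above 1 N and angle between gauge's own z axis and vertical below 0.2 rad and angle between the x axis of gauge and the x axis of cabinet, either way round below 0.3 rad and linear speed of gauge below 0.03 m/s and angular speed of gauge below 0.3 rad/s); the robot touches nothing.
It fails at once if the yellow rim is touched (more than 1 N) (contact force between mouth and anything else above 1 N).
It fails at once if the gauge presses on the hook or cabinet with more than 10 N (contact force between gauge and cabinet above 10 N).
It fails at once if the coupling is shifted by more than 20 mm (distance of coupling from where it was at the start of the episode above 0.02 m).
It fails at once if the offcut is shifted by more than 20 mm (distance of offcut from where it was at the start of the episode above 0.02 m).
It fails at once if the wrench is shifted by more than 20 mm (distance of wrench from where it was at the start of the episode above 0.02 m).
It also fails if it takes over 67 s, if anything falls off the work surface, if the arm or the gripper's body presses on something with over 40 N, if the wrist force passes 120 N, or if a joint passes its speed limit or range.

### The arm

A 6-joint arm with a two-finger parallel gripper is mounted at the origin on the work surface. World frame = base frame: x ahead of the robot, y to its left, z up, the work surface at z = 0. Lengths are in mm, angles in rad, forces in N, time in s.
With the tool pointing down it reaches from about 250 to 725 mm from the base axis. Payload 9.7 kg.
Tool frame: the origin (TCP) lies midway between the tips of the shut fingers; the grasp point (between the pads) lies 19 mm behind it (manip.hold_point_z is the distance from the TCP to the grasp point, in mm); z points along the fingers, y is the line along which they close (so a half turn about z gives the same grasp; the last joint's range is limited). The gripper opens to 85 mm and grips with 20 to 120 N. Pads are 22 mm wide; open, the fingers measure 114 mm over their backs; the gripper's body (76 mm by 85 mm) begins 54 mm behind the grasp point. The pads swing forward as they close: fully open they stand 13 mm farther back than shut.
Start: joints at [1.255, 0.087, 0.176, 1.66, 0, 1.571], TCP at [170.815, 522.799, 231.284] pointing down, gripper open.
Joint ranges: [-3.13, 3.13], [-0.85, 1.81], [-1.15, 1.24], [-2.2, 2.28], [-1.44, 1.52], [-3.14, 3.14]. Speed limits (rad/s): [2.22, 2.22, 2.57, 3.14, 3.14, 3.14].

### API

Orientations are given as a unit quaternion [x, y, z, w].
In Python, from station import manip gives the robot as it stands. The module is installed in compiled form; this text tells all that it offers.
- The arm moves only by the tool jog_arm, never from a script. Its argument "motion" is a list of rows, each an object with "offset": the shift along the tool's x, y, z in mm, a list of three; "delta_rot": the turn, a rotation vector about the tool's x, y, z in rad, a list of three; "gripper": the finger opening in mm, from 0 to 85.4. A call has 1 to 10 rows; each row is the pose to reach, as a shift and turn from the pose commanded when the call began, along the tool's axes at that moment; what a row does not reach only later rows make up. A row lasts 1/10 s, in which the tool goes at most 50 mm and 8.59 degrees, less where a joint would pass 70% of its speed; a pose out of reach is approached as far as the arm can. A call with a gripper value outside its range is refused whole. The fingers move at their own pace and stop on an object; the grip force is fixed at half the most. Time passes only in rows, so rows that repeat a pose let the fingers close. It gives the time, the measured TCP pose, the force, the opening and the grip force at its end, in the units of the state.
- manip.get_state(): the state, without advancing time (a new reading comes with each control period).
- manip.snapshot(name): name is "side" or "top" or "wrist"; returns (picture, depth): 400x640x3 uint8, red, green, blue; 400x640 float32, mm along the optical axis (not along the pixel's ray), 0 where there is no reading.
- manip.camera_info(name): a dict with "fx", "fy", "cx", "cy" (pixels), "k1" (the pictures are not rectified: a ray, as slopes to the right and down, at radius r is drawn at 1 + k1 r^2 times it, then the intrinsics apply), "origin" and "rotation" of the camera in the world. Camera axes: x right, y down, z forward; pixel columns grow to the right and rows downward; lengths in mm; the calibration is good to about 2 mm. A picture is of the moment at which its call begins: read the wrist's pose just before it. camera_info takes no time and is no camera call; for the wrist camera it gives the pose at the moment of the call.
- manip.sign_off(): hands the job in; it is judged then, once.
Trained networks look in the newest picture that a camera, given by its name, has taken for a name from the list of things; names that differ only in an ending like _2 or _b are one class to them, and where a whole thing is asked for, a point or a joint stands for the part that bears it (a point fixed in the world has none). Each returns a list of dicts, best first, with "score" (0 to 1); they miss things now and then, are a little off and sometimes report something else, mostly with a low value. They report only what shows in the picture. A call takes as long as a camera call. They do not tell look-alikes from the thing itself.
- manip.find_in(camera, thing): "bbox" ([left, top, width, height] in pixels, round what is visible of it).
- manip.cut_out(camera, thing): "region" (400x640 bool, what is visible of it) and "bbox" ([left, top, width, height] in pixels, round what is visible of it).
- manip.landmark_of(camera, thing): "centre" ([row, column] in pixels: a listed point, or the origin of a listed thing).
The state is a dict: "time_s": time; "joint_positions": joint angles; "qvel": joint speeds; "tau": joint torques, N m; "tool_pos": TCP position; "tcp_rot": TCP orientation; "ft_force": force on the tool from outside, world axes, zero at the start; "torque": the same for the moment, N m; "grip_width": finger opening in mm; "grip_force": force on a finger pad.
Only numpy, scipy, OpenCV 4.12 (cv2) and the standard library are available. Lean on these libraries where they do the work, as an engineer would, in place of code of your own. Each camera call takes 0.05 s, during which the arm holds its last target. There are 200 camera calls.

## Working session

There is one attempt and no reset: what is moved stays moved. The work goes in short steps, Python scripts to look and compute and a tool call to move; the robot and the scene stay as the last step left them, time stands still between calls to the robot, and variables do not carry over. Pictures are saved under pics/ and viewed, at most 10 in all, crops included, and the job is handed in when it is done.

Besides the shell and the picture viewer there is one more tool, called as name([rows], argument=value, ...), one row to a line, values as JSON. jog_arm: Moves the arm, as the interface text tells. Its arguments: {"type":"object","properties":{"motion":{"type":"array"}},"required":["motion"]}

```bash
mkdir -p pics; cat > h.py <<'E'
import numpy as np, cv2
from station import manip
from scipy.spatial.transform import Rotation as R
def snap(n):
    i=manip.camera_info(n); p,d=manip.snapshot(n); return p,d,i
def rays(i,uv):
    uv=np.atleast_2d(uv).astype(float)
    x=(uv-[i['cx'],i['cy']])/[i['fx'],i['fy']]; y=x.copy()
    for _ in range(20): y=x/(1+i['k1']*(y**2).sum(1,keepdims=True))
    return np.c_[y,np.ones(len(y))]
def rot(i):
    r=np.array(i['rotation'],float); return r if r.shape==(3,3) else R.from_quat(r).as_matrix()
def world(i,uv,depth):  # uv = col,row
    return rays(i,uv)*np.ravel(depth)[:,None]@rot(i).T+i['origin']
def onplane(i,uv,z):
    r=rays(i,uv)@rot(i).T; o=np.array(i['origin']); return o+r*((z-o[2])/r[:,2])[:,None]
def proj(i,P):
    q=(np.atleast_2d(P)-i['origin'])@rot(i); s=q[:,:2]/q[:,2:]
    s=s*(1+i['k1']*(s**2).sum(1,keepdims=True)); return s*[i['fx'],i['fy']]+[i['cx'],i['cy']]
def cloud(i,d):
    v,u=np.mgrid[:400,:640]; return world(i,np.c_[u.ravel(),v.ravel()],d.ravel()).reshape(400,640,3)
def save(n,p): cv2.imwrite('pics/'+n+'.png',p[:,:,::-1])
E
python3 - <<'E'
from h import *
np.set_printoptions(precision=1,suppress=True)
ims=[]
for c in ['top','side']:
    p,d,i=snap(c); np.savez(c+'.npz',p=p,d=d); ims.append(p)
    print(c,{k:np.round(v,3).tolist() for k,v in i.items()})
    for t in ['gauge','gauge_grip','stand','cabinet','mouth','mouth_center','coupling','hook_row']:
        for r in manip.landmark_of(c,t)[:3]:
            rr,cc=r['centre']; dd=d[int(np.clip(rr,0,399)),int(np.clip(cc,0,639))]
            print(t,round(r['score'],2),[round(cc),round(rr)],world(i,[cc,rr],dd)[0])
save('a',cv2.resize(np.vstack(ims),(480*1,600)))
E
```

```text
top {'fx': 470.301, 'fy': 470.301, 'cx': 322.585, 'cy': 196.402, 'k1': -0.113, 'origin': [550.382, 41.561, 1059.053], 'rotation': [0.708, -0.704, 0.049, -0.03]}
gauge 0.79 [360, 279] [484.9 -70.9   3.3]
gauge 0.7 [399, 236] [ 577.8 -140.7   96.8]
gauge 0.69 [423, 281] [ 478.2 -214.2   -2.8]
gauge_grip 0.8 [368, 286] [481.4 -67.5 172.8]
gauge_grip 0.71 [421, 235] [ 576.7 -167.2  178.8]
gauge_grip 0.7 [422, 178] [ 697.  -189.8  100.9]
stand 0.63 [403, 238] [ 574.1 -160.    47.7]
stand 0.32 [182, 233] [579.3 286.1 164.8]
cabinet 0.64 [241, 244] [560.  181.5  97.4]
mouth_center 0.7 [291, 144] [789.1  87.1   5.9]
coupling 0.54 [181, 230] [585.  286.9 165.5]
hook_row 0.71 [234, 245] [557.7 211.2   3.7]
side {'fx': 416.796, 'fy': 416.796, 'cx': 313.873, 'cy': 205.67, 'k1': -0.083, 'origin': [373.17, 520.701, 746.156], 'rotation': [-0.21, 0.909, -0.351, 0.082]}
gauge 0.96 [388, 236] [476.4 -65.8  14.3]
gauge 0.96 [323, 175] [ 696.9 -194.4   -0.7]
gauge 0.73 [403, 197] [ 481.7 -187.3   24. ]
gauge_grip 0.97 [397, 198] [473.8 -58.4 147.4]
gauge_grip 0.96 [368, 144] [ 576.1 -157.7  173.5]
gauge_grip 0.62 [411, 168] [ 480.2 -199.3  109.1]
stand 0.69 [362, 196] [ 568.  -135.9   36.2]
cabinet 0.67 [300, 321] [524.8 260.5 149.2]
mouth_center 0.51 [230, 240] [771.2 113.6  42. ]
coupling 0.58 [257, 326] [574.6 304.7 167. ]
hook_row 0.72 [301, 298] [583.  149.8   1.3]
hook_row 0.48 [256, 329] [574.  307.  163.8]
```

View pics/a.png

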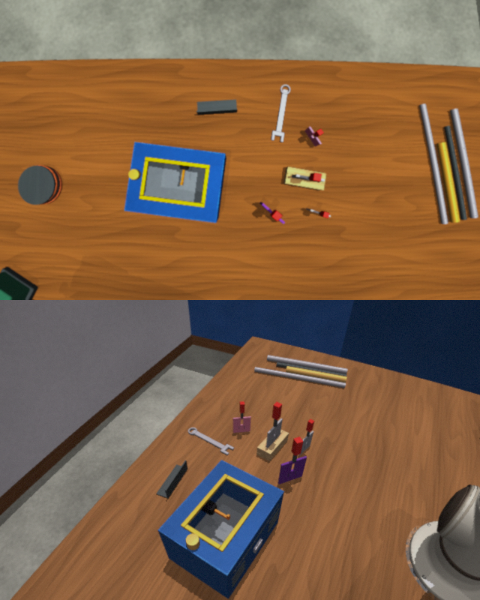

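The two views show four gauges. In top-view pixels they are purple at (368,286), pink at (422,178), a small steel one at (422,281), and a larger steel one in the wooden stand at (421,235). The one in the stand fits: it's steel, the larger of its colour, and stands in the slot. The cabinet is around (235,240), with the orange hook visible through the mouth. I'll confirm with an enlarged crop and fit the poses.

```bash
python3 - <<'E'
from h import *
np.set_printoptions(precision=1,suppress=True)
D={}
for c in ['top','side']:
    i=manip.camera_info(c); z=np.load(c+'.npz'); p,d=z['p'],z['d']; W=cloud(i,d); D[c]=(p,W)
    hsv=cv2.cvtColor(p,cv2.COLOR_RGB2HSV); H,S,V=cv2.split(hsv)
    near=lambda x,y,r:(np.hypot(W[...,0]-x,W[...,1]-y)<r)
    red=((H<8)|(H>172))&(S>150)&near(577,-165,45)&(W[...,2]>60)
    P=W[red]; top=P[P[:,2]>np.percentile(P[:,2],90)-6]
    print(c,'handle n',len(P),'med',np.median(P,0),'top mid',(top.min(0)+top.max(0))/2,len(top),top.min(0),top.max(0))
    wood=(H>12)&(H<32)&(S>40)&near(577,-150,85)&(abs(W[...,2]-35)<6)
    P=W[wood].astype(np.float32); print(' stand',len(P),cv2.minAreaRect(P[:,:2]),P[:,2].mean())
    yel=(H>22)&(H<34)&(S>150)&near(560,190,140)&(abs(W[...,2]-149)<8)
    P=W[yel].astype(np.float32); print(' rim',len(P),cv2.minAreaRect(P[:,:2]),np.median(P[:,2]))
    blu=(H>100)&(H<125)&(S>120)&near(560,190,180)&(abs(W[...,2]-145)<8)
    P=W[blu].astype(np.float32); print(' cab',len(P),cv2.minAreaRect(P[:,:2]),np.median(P[:,2]))
    org=(H>5)&(H<20)&(S>170)&(V>90)&near(560,190,90)&(W[...,2]>60)&(W[...,2]<125)
    P=W[org]; print(' hook',len(P)); 
    if len(P): print(P[::max(1,len(P)//25)])
t=D['top'][0]; s=D['side'][0]
A=cv2.resize(t[160:310,340:440],(400,600)); B=cv2.resize(t[180:300,160:310],(400,300)); C=cv2.resize(s[240:390,200:390],(400,300))
save('b',np.hstack([A,np.vstack([B,C])]))
E
```

```text
top handle n 137 med [ 575.1 -167.1  178.9] top mid [ 575.2 -170.   180.2] 98 [ 565.7 -179.4  175.5] [ 584.6 -160.6  184.8]Traceback (most recent call last):
  File "<stdin>", line 12, in <module>
cv2.error: OpenCV(4.12.0) /io/opencv/modules/imgproc/src/convhull.cpp:143: error: (-215:Assertion failed) total >= 0 && (depth == CV_32F || depth == CV_32S) in function 'convexHull'
```

```bash
cat > fit.py <<'E'
from h import *
np.set_printoptions(precision=1,suppress=True)
D={}
mar=lambda P:cv2.minAreaRect(np.ascontiguousarray(P[:,:2],dtype=np.float32))
for c in ['top','side']:
    i=manip.camera_info(c); z=np.load(c+'.npz'); p,d=z['p'],z['d']; W=cloud(i,d); D[c]=(p,W)
    hsv=cv2.cvtColor(p,cv2.COLOR_RGB2HSV); H,S,V=cv2.split(hsv)
    near=lambda x,y,r:(np.hypot(W[...,0]-x,W[...,1]-y)<r)
    red=((H<8)|(H>172))&(S>150)&near(577,-165,45)&(W[...,2]>60)
    P=W[red]; top=P[P[:,2]>np.percentile(P[:,2],90)-6]
    print(c,'handle n',len(P),'med',np.median(P,0),'top mid',(top.min(0)+top.max(0))/2,len(top),mar(top))
    for n,m in dict(stand=near(577,-150,85)&(abs(W[...,2]-35)<7),
      rim=(H>20)&(H<36)&(S>120)&near(560,190,140)&(abs(W[...,2]-149)<9),
      cab=(H>100)&(H<125)&(S>120)&near(560,190,180)&(abs(W[...,2]-145)<9)).items():
        P=W[m]; print(n,len(P))
        if len(P)>5: print(mar(P),np.median(P[:,2]), np.c_[np.where(m)[1],np.where(m)[0]].mean(0))
    org=(H>5)&(H<20)&(S>170)&(V>90)&near(560,190,90)&(W[...,2]>60)&(W[...,2]<125)
    P=W[org]; print(' hook',len(P)); 
    if len(P): print(P[::max(1,len(P)//20)])
t=D['top'][0]; s=D['side'][0]
A=cv2.resize(t[160:310,340:440],(400,600)); B=cv2.resize(t[180:300,160:310],(400,300)); C=cv2.resize(s[240:390,200:390],(400,300))
save('b',np.hstack([A,np.vstack([B,C])]))
E
python3 fit.py
```

```text
top handle n 137 med [ 575.1 -167.1  178.9] top mid [ 575.2 -170.   180.2] 98 ((575.1630859375, -170.72560119628906), (17.55161476135254, 19.818300247192383), 78.14104461669922)
stand 892
((575.5429077148438, -170.89004516601562), (115.89173126220703, 50.53782653808594), 79.8742904663086) 34.85234267788917 [404.5 238.1]
rim 1356
((562.1648559570312, 192.01771545410156), (169.6956787109375, 109.23373413085938), 83.12046813964844) 149.42738054025557 [232.1 242. ]
cab 5910
((562.5755615234375, 191.5042724609375), (239.3661346435547, 179.043212890625), 83.08198547363281) 144.5821148783013 [235.7 243.2]
 hook 17
[[596.2 176.4  99.5]
 [590.2 178.6  97.8]
 [590.4 175.1  93.7]
 [588.2 174.5  97.7]
 [586.1 174.1  99.8]
 [578.  176.2  98.2]
 [576.  176.6  95.6]
 [573.9 176.   99.1]
 [571.9 176.1  98. ]
 [565.7 180.   99.1]
 [563.7 180.1  97.9]
 [563.7 177.7 100.4]
 [561.7 180.2  96.8]
 [561.7 177.8  99.4]
 [559.6 177.4 101.6]
 [557.5 180.5 108.1]
 [557.5 177.9 112. ]]
side handle n 232 med [ 574.  -162.1  163.4] top mid [ 576.4 -169.3  178.9] 67 ((575.7996215820312, -168.73947143554688), (19.7
[... 292 characters left out ...]
2272949219) 150.10391267053188 [296.7 283.2]
cab 7103
((563.271240234375, 193.57733154296875), (240.9082489013672, 180.56410217285156), 83.21073150634766) 145.3379221530937 [297.3 292.4]
 hook 70
[[598.5 175.9  98.4]
 [597.4 177.8  98.6]
 [592.6 175.3  98.4]
 [592.6 178.9 100.2]
 [594.  180.4  98. ]
 [589.8 177.   96.1]
 [587.8 180.4  98.9]
 [583.  178.   98.9]
 [583.5 180.8  99.3]
 [578.8 178.3  99. ]
 [577.8 180.1  99. ]
 [578.8 182.2  97.8]
 [574.1 179.6  97.5]
 [572.8 182.1  98.6]
 [567.3 180.7 100.6]
 [558.5 182.1 109. ]
 [568.1 183.1 100.2]
 [561.5 184.1 106.5]
 [556.3 182.6 108. ]
 [563.9 183.6 100.6]
 [556.8 185.4 108.6]
 [561.5 184.3 100. ]
 [556.5 182.4 100.9]
 [556.8 182.   96.5]]
```

View pics/b.png

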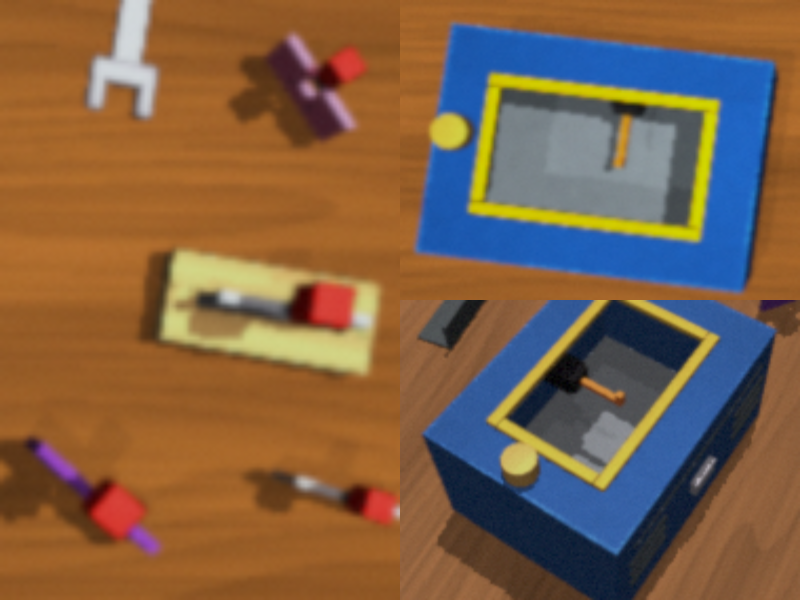

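The crop confirms it: the big grey steel plate with the red handle stands in the wooden block, the small steel one is lying apart, and the other two are purple and pink. The hook shank shows clearly, about 12–13 mm to −y of the cabinet centre. Next I'll plan the approach.

```bash
cat >> h.py <<'E'
def plan(tgt,yaw=None):
    """tool-frame offset and rotvec to reach world TCP tgt with tool z down and tool y axis at yaw deg (mod 180)"""
    s=manip.get_state(); M=R.from_quat(s['tcp_rot']); out=[]
    off=M.inv().apply(np.array(tgt)-s['tool_pos'])
    best=None
    for k in (0,180,-180):
        if yaw is None: rv=np.zeros(3); best=rv; break
        a=np.radians(yaw+k); y=np.array([np.cos(a),np.sin(a),0]); z=np.array([0,0,-1.]); x=np.cross(y,z)
        rv=(M.inv()*R.from_matrix(np.c_[x,y,z])).as_rotvec()
        if best is None or np.linalg.norm(rv)<np.linalg.norm(best): best=rv
    print('t',round(s['time_s'],2),'tcp',np.round(s['tool_pos'],1),'yaxis',np.round(M.as_matrix()[:,1],3),'zaxis',np.round(M.as_matrix()[:,2],3),'F',np.round(s['ft_force'],2),'w',round(s['grip_width'],1),'j',np.round(s['joint_positions'],2))
    print('offset',np.round(off,1),'rot',np.round(best,4)); return off,best
E
python3 - <<'E'
from h import *
plan([576,-170,230],80); plan([576,-170,148],80)
E
```

```text
t 0.9 tcp [170.8 522.8 231.3] yaxis [0.311 0.951 0.   ] zaxis [ 0.  0. -1.] F [0.33 0.43 0.01] w 85.2 j [ 1.26  0.09  0.18  1.66 -0.    1.57]
offset [-600.3 -532.7    1.3] rot [ 1.000e-04  0.000e+00 -1.412e-01]
t 0.9 tcp [170.8 522.8 231.3] yaxis [0.311 0.951 0.   ] zaxis [ 0.  0. -1.] F [0.33 0.43 0.01] w 85.2 j [ 1.26  0.09  0.18  1.66 -0.    1.57]
offset [-600.3 -532.8   83.3] rot [ 1.000e-04  0.000e+00 -1.412e-01]
```

jog_arm([
  {"offset":[-300,-266,0],"delta_rot":[0,0,-0.07],"gripper":85},
  {"offset":[-300,-266,0],"delta_rot":[0,0,-0.07],"gripper":85},
  {"offset":[-300,-266,0],"delta_rot":[0,0,-0.07],"gripper":85},
  {"offset":[-300,-266,0],"delta_rot":[0,0,-0.07],"gripper":85},
  {"offset":[-300,-266,0],"delta_rot":[0,0,-0.07],"gripper":85},
  {"offset":[-300,-266,0],"delta_rot":[0,0,-0.07],"gripper":85},
  {"offset":[-300,-266,0],"delta_rot":[0,0,-0.07],"gripper":85},
  {"offset":[-600,-533,0],"delta_rot":[0,0,-0.14],"gripper":85},
  {"offset":[-600,-533,0],"delta_rot":[0,0,-0.14],"gripper":85},
  {"offset":[-600,-533,0],"delta_rot":[0,0,-0.14],"gripper":85},
])

```text
time_s: 1.9
tool_pos: [423.8, 89.1, 231.6]
tcp_rot: [0.088, 0.996, 0.0, 0.001]
ft_force: [1.0, 0.3, 0.0]
grip_width: 85.1
grip_force: 0.0
```

```bash
python3 -c "
from h import *
plan([576,-170,230],80)"
```

```text
t 1.9 tcp [423.8  89.1 231.6] yaxis [0.175 0.985 0.   ] zaxis [ 0.001  0.    -1.   ] F [1.01 0.33 0.02] w 85.1 j [ 0.21 -0.19 -0.09  1.67  0.    0.38]
offset [-195.2 -228.5    1.7] rot [ 0.0005  0.001  -0.0012]
```

jog_arm([
  {"offset":[-195,-228,0],"delta_rot":[0,0,0],"gripper":85},
  {"offset":[-195,-228,0],"delta_rot":[0,0,0],"gripper":85},
  {"offset":[-195,-228,0],"delta_rot":[0,0,0],"gripper":85},
  {"offset":[-195,-228,0],"delta_rot":[0,0,0],"gripper":85},
  {"offset":[-195,-228,0],"delta_rot":[0,0,0],"gripper":85},
  {"offset":[-195,-228,0],"delta_rot":[0,0,0],"gripper":85},
  {"offset":[-195,-228,0],"delta_rot":[0,0,0],"gripper":85},
  {"offset":[-195,-228,0],"delta_rot":[0,0,0],"gripper":85},
  {"offset":[-195,-228,0],"delta_rot":[0,0,0],"gripper":85},
])

```text
time_s: 2.8
tool_pos: [575.0, -166.8, 231.6]
tcp_rot: [0.088, 0.996, 0.0, 0.0]
ft_force: [0.2, 0.5, 0.7]
grip_width: 85.0
grip_force: 0.0
```

```bash
python3 - <<'E'
from h import *
plan([576,-170,230],80); plan([576,-170,148],80)
p,d,i=snap('wrist'); np.savez('w1.npz',p=p,d=d); save('w1',p)
W=cloud(i,d); hsv=cv2.cvtColor(p,cv2.COLOR_RGB2HSV); H,S,V=cv2.split(hsv)
m=((H<8)|(H>172))&(S>140)&(np.hypot(W[...,0]-577,W[...,1]+165)<50)&(W[...,2]>60); P=W[m]; print(len(P))
if len(P): t=P[P[:,2]>P[:,2].max()-6]; print(np.median(P,0),t.min(0),t.max(0),cv2.minAreaRect(np.ascontiguousarray(t[:,:2],dtype=np.float32)))
m=(abs(W[...,2]-35)<5)&(np.hypot(W[...,0]-577,W[...,1]+165)<90); P=W[m]; print('stand',len(P),cv2.minAreaRect(np.ascontiguousarray(P[:,:2],dtype=np.float32)))
E
```

```text
t 2.8 tcp [ 575.  -166.8  231.6] yaxis [0.175 0.985 0.   ] zaxis [ 0.  0. -1.] F [0.24 0.54 0.7 ] w 85.0 j [-0.28  0.21  0.31  1.67  0.   -0.11]
offset [-1.5 -3.   1.6] rot [ 0.0002  0.0001 -0.0009]
t 2.8 tcp [ 575.  -166.8  231.6] yaxis [0.175 0.985 0.   ] zaxis [ 0.  0. -1.] F [0.24 0.54 0.7 ] w 85.0 j [-0.28  0.21  0.31  1.67  0.   -0.11]
offset [-1.5 -3.  83.6] rot [ 0.0002  0.0001 -0.0009]
1297
[ 568.35867381 -170.57368865  179.77880286] [ 564.78610936 -158.44029372  309.47655183] [ 564.78610936 -158.44029372  309.47655183] ((564.7861328125, -158.44029235839844), (0.0, 0.0), 0.0)
stand 2798 ((575.0990600585938, -171.85250854492188), (116.05397033691406, 50.618003845214844), 80.0947265625)
```

View pics/w1.png

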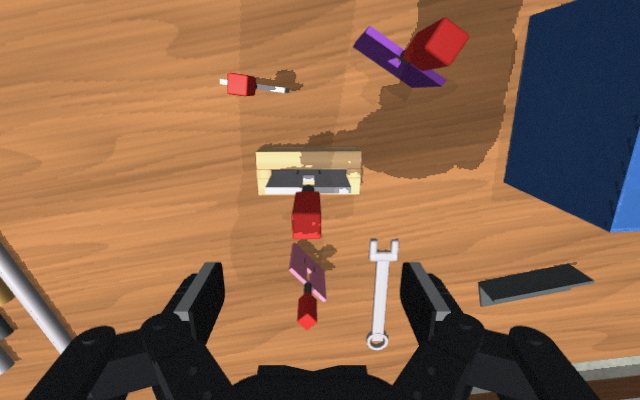

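The wrist view shows the handle at (307,214), centred between the fingers (about 215 and 410), with the stand at (309,172) square to the tool. Now I descend and grip.

jog_arm([
  {"offset":[-1,-3.5,20],"delta_rot":[0,0,0],"gripper":85},
  {"offset":[-1,-3.5,50],"delta_rot":[0,0,0],"gripper":85},
  {"offset":[-1,-3.5,83],"delta_rot":[0,0,0],"gripper":60},
  {"offset":[-1,-3.5,83],"delta_rot":[0,0,0],"gripper":40},
  {"offset":[-1,-3.5,83],"delta_rot":[0,0,0],"gripper":26},
  {"offset":[-1,-3.5,83],"delta_rot":[0,0,0],"gripper":10},
  {"offset":[-1,-3.5,83],"delta_rot":[0,0,0],"gripper":10},
  {"offset":[-1,-3.5,83],"delta_rot":[0,0,0],"gripper":10},
  {"offset":[-1,-3.5,83],"delta_rot":[0,0,0],"gripper":10},
])

```text
time_s: 3.75
tool_pos: [576.8, -171.2, 151.0]
tcp_rot: [0.088, 0.996, -0.0, 0.002]
ft_force: [-0.3, 0.8, 7.0]
grip_width: 19.3
grip_force: 59.9
```

```bash
python3 - <<'E'
from h import *
plan([576,-170,300],80)
E
```

```text
t 3.75 tcp [ 576.8 -171.2  151. ] yaxis [ 0.175  0.985 -0.   ] zaxis [ 0.004 -0.001 -1.   ] F [-0.3   0.8   7.01] w 19.3 j [-0.29  0.19  0.14  1.51  0.   -0.11]
offset [   0.4    1.  -149. ] rot [-0.0002  0.0043 -0.0011]
```

jog_arm([
  {"offset":[0,0,-5],"delta_rot":[0,0,0],"gripper":10},
  {"offset":[0,0,-15],"delta_rot":[0,0,0],"gripper":10},
  {"offset":[0,0,-30],"delta_rot":[0,0,0],"gripper":10},
  {"offset":[0,0,-60],"delta_rot":[0,0,0],"gripper":10},
  {"offset":[0,0,-100],"delta_rot":[0,0,0],"gripper":10},
  {"offset":[0,0,-140],"delta_rot":[0,0,0],"gripper":10},
  {"offset":[0,0,-175],"delta_rot":[0,0,0],"gripper":10},
  {"offset":[0,0,-175],"delta_rot":[0,0,0],"gripper":10},
  {"offset":[0,0,-175],"delta_rot":[0,0,0],"gripper":10},
])

```text
time_s: 4.65
tool_pos: [576.0, -171.2, 324.0]
tcp_rot: [0.088, 0.996, -0.0, 0.001]
ft_force: [-1.3, -0.2, -2.9]
grip_width: 19.1
grip_force: 58.9
```

```bash
python3 - <<'E'
from h import *
np.set_printoptions(precision=1,suppress=True)
c=np.array([562.9,192.6]); a=np.radians(-6.9); ex=np.array([np.cos(a),np.sin(a)]); ey=np.array([-ex[1],ex[0]])
for x,y in((-22,-12.7),(-28,-12.7),(10,-12.7)): print(x,y,c+x*ex+y*ey)
t=c-25*ex-12.7*ey
plan([t[0],t[1],327],83.1)
p,d,i=snap('wrist'); np.savez('w2.npz',p=p,d=d); save('w2',p)
W=cloud(i,d); hsv=cv2.cvtColor(p,cv2.COLOR_RGB2HSV); H,S,V=cv2.split(hsv)
s=manip.get_state(); M=R.from_quat(s['tcp_rot'])
T=M.inv().apply((W-s['tool_pos']).reshape(-1,3)).reshape(W.shape)
m=(abs(T[...,0])<40)&(abs(T[...,1])<50)&(T[...,2]>20)&(T[...,2]<160)&(d>0)
P=T[m]; print('gauge pts',len(P)); 
for z0 in range(20,160,20):
    q=P[(P[:,2]>=z0)&(P[:,2]<z0+20)]
    if len(q): print(z0,len(q),np.percentile(q,[2,50,98],axis=0))
E
```

```text
-22 -12.7 [539.5 182.6]
-28 -12.7 [533.6 183.4]
10 -12.7 [571.3 178.8]
t 4.65 tcp [ 576.  -171.2  324. ] yaxis [ 0.2  1.  -0. ] zaxis [ 0. -0. -1.] F [-1.4 -0.2 -2.9] w 19.1 j [-0.3  0.3  0.6  1.9 -0.  -0.1]
offset [100.8 341.8  -3.2] rot [-0.   0.  -0.1]
gauge pts 4493
20 134 [[ 3.2 -6.3 27. ]
 [ 6.2 -0.6 34.3]
 [ 7.3  4.4 39.6]]
40 1365 [[ -1.9 -39.4  42.8]
 [  3.   -0.6  52.4]
 [  6.6  37.6  59.3]]
60 915 [[  3.3 -39.5  60.3]
 [  3.8   0.1  69. ]
 [  4.3  37.5  79.3]]
80 853 [[ -1.2 -39.4  80.3]
 [  3.8  -1.4  91. ]
 [  4.3  37.4  99.6]]
100 676 [[  3.4 -39.2 100.2]
 [  3.9  -0.6 109.2]
 [  4.4  37.2 119.8]]
120 545 [[  3.5 -39.4 120.1]
 [  3.9  -0.6 129.3]
 [  4.4  37.3 139.6]]
140 5 [[  3.4 -31.2 140.1]
 [  3.5 -11.  140.4]
 [  3.6  22.6 140.7]]
```

View pics/w2.png

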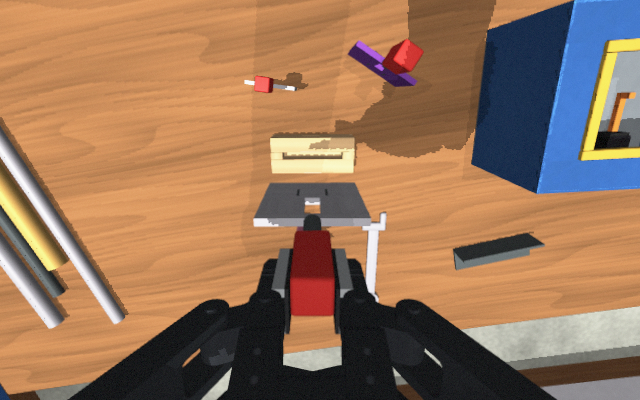

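The gauge is held straight, with its window at (312,202) in line with the fingers. Its lower edge is 140.5 mm beyond the TCP and the plate's mid-plane sits at tool x ≈ +1. I'll move over the cabinet, with the gauge to the +x side first so the wrist camera sees the hook in front of it.

```bash
cat >> h.py <<'E'
C0=np.array([562.9,192.6]); A=np.radians(-6.9); EX=np.array([np.cos(A),np.sin(A)]); EY=np.array([-EX[1],EX[0]])
def cab(x,y): return C0+x*EX+y*EY
def tocab(P): d=np.asarray(P)[...,:2]-C0; return np.stack([d@EX,d@EY],-1)
E
python3 - <<'E'
from h import *
plan([*cab(30,-12.7),327],83.1)
E
```

```text
t 4.7 tcp [ 575.8 -171.1  322.5] yaxis [0.175 0.985 0.   ] zaxis [-0.001  0.    -1.   ] F [ 0.34 -0.56 -2.8 ] w 19.3 j [-0.29  0.28  0.58  1.87 -0.   -0.11]
offset [ 45.6 344.8  -4.4] rot [ 0.0001 -0.0009 -0.0554]
```

jog_arm([
  {"offset":[6,45,-4],"delta_rot":[0,0,-0.01],"gripper":10},
  {"offset":[12,90,-4],"delta_rot":[0,0,-0.02],"gripper":10},
  {"offset":[18,135,-4],"delta_rot":[0,0,-0.03],"gripper":10},
  {"offset":[24,180,-4],"delta_rot":[0,0,-0.04],"gripper":10},
  {"offset":[30,225,-4],"delta_rot":[0,0,-0.055],"gripper":10},
  {"offset":[36,270,-4],"delta_rot":[0,0,-0.055],"gripper":10},
  {"offset":[42,315,-4],"delta_rot":[0,0,-0.055],"gripper":10},
  {"offset":[45,345,-4],"delta_rot":[0,0,-0.055],"gripper":10},
  {"offset":[45,345,-4],"delta_rot":[0,0,-0.055],"gripper":10},
  {"offset":[45,345,-4],"delta_rot":[0,0,-0.055],"gripper":10},
])

```text
time_s: 5.7
tool_pos: [591.3, 177.0, 325.5]
tcp_rot: [0.06, 0.998, -0.001, -0.001]
ft_force: [-0.2, -0.2, -1.4]
grip_width: 19.0
grip_force: 59.8
```

```bash
cat > look.py <<'E'
from h import *
import sys
np.set_printoptions(precision=1,suppress=True)
n=sys.argv[1]
s=manip.get_state(); p,d,i=snap('wrist'); np.savez(n+'.npz',p=p,d=d); save(n,p)
plan([*cab(-20,-12.7),327],83.1)
W=cloud(i,d); H,S,V=cv2.split(cv2.cvtColor(p,cv2.COLOR_RGB2HSV))
M=R.from_quat(s['tcp_rot'])
T=M.inv().apply((W-s['tool_pos']).reshape(-1,3)).reshape(W.shape)
mar=lambda P:cv2.minAreaRect(np.ascontiguousarray(P[:,:2],dtype=np.float32))
m=(H>100)&(H<125)&(S>120)&(abs(W[...,2]-145)<7); print('cab',m.sum()); 
if m.sum()>50: print(mar(W[m]),np.median(W[m][:,2]))
m=(H>20)&(H<36)&(S>120)&(abs(W[...,2]-149)<7); print('rim',m.sum())
if m.sum()>50: print(mar(W[m]),np.median(W[m][:,2]))
m=(H>5)&(H<20)&(S>150)&(V>60)&(W[...,2]>80)&(W[...,2]<120)&(np.linalg.norm(tocab(W),axis=-1)<80); P=W[m]; print('hook',len(P))
if len(P):
    c=tocab(P)
    for a in range(-12,40,6):
        k=(c[:,0]>=a)&(c[:,0]<a+6)
        if k.sum(): print('cabx',a,k.sum(),'cab y',np.percentile(c[k,1],[3,50,97]),'tool y',np.percentile(T[m][k,1],[3,50,97]),'tool x',np.median(T[m][k,0]),'z',np.percentile(P[k,2],[5,50,95]))
m=(abs(T[...,0]-4)<4)&(abs(T[...,1])<50)&(T[...,2]>75)&(T[...,2]<150)&(d>0)
q=T[m]; print('plate',len(q))
if len(q): print(np.percentile(q,[2,50,98],axis=0))
E
python3 look.py w3
```

```text
t 5.75 tcp [591.4 176.2 326. ] yaxis [ 0.1  1.  -0. ] zaxis [-0. -0. -1.] F [-0.3  0.4 -2.4] w 19.2 j [ 0.3  0.3  0.7  1.9 -0.   0.4]
offset [50.3  0.2 -0.9] rot [-0. -0. -0.]
cab 19077
((562.355224609375, 191.48570251464844), (240.0217742919922, 180.37826538085938), 83.34134674072266) 145.66173978038864
rim 4078
((561.9208374023438, 192.03326416015625), (170.0543670654297, 108.09017944335938), 83.28536987304688) 150.52981100738256
hook 45
cabx -12 4 cab y [-15.2 -13.5 -11.9] tool y [-2.7 -1.1  0.5] tool x 35.906350842461705 z [106.8 107.7 108.2]
cabx 12 7 cab y [-15.1 -12.9 -11.7] tool y [-2.7 -0.5  0.7] tool x 12.72682287098883 z [ 99.6  99.9 101.1]
cabx 18 20 cab y [-15.3 -13.5 -11.7] tool y [-2.9 -1.1  0.7] tool x 8.792336940222746 z [ 98.4  99.5 100.4]
cabx 24 7 cab y [-15.3 -14.1 -11.9] tool y [-2.9 -1.7  0.5] tool x 4.893449661776511 z [ 98.5  99.3 100.2]
cabx 30 2 cab y [-15.2 -12.9 -10.6] tool y [-2.8 -0.5  1.9] tool x -6.493958244187176 z [92.4 94.7 97. ]
cabx 36 5 cab y [-16.3 -12.9 -10.6] tool y [-3.8 -0.5  1.8] tool x -6.784909266476504 z [95.4 96.1 96.8]
plate 2296
[[  2.4 -39.2  76.1]
 [  4.5  -0.5 103.2]
 [  4.9  37.4 140. ]]
```

View pics/w3.png

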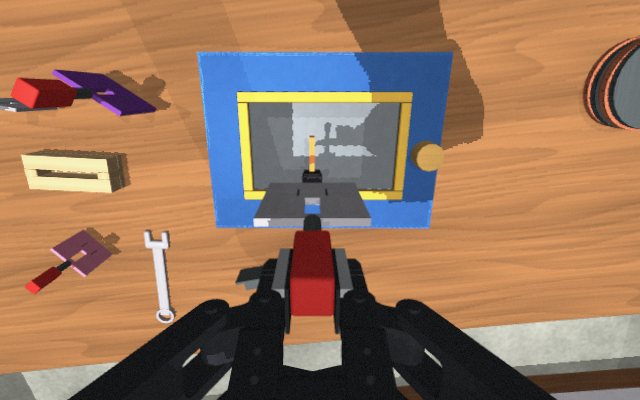

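The wrist view shows the orange hook at (312,150), in line with the gauge's window at (312,203). Hook and plate agree in tool y to about 0.2 mm. The lip is at tool x ≈ 36, its top at z ≈ 107.5, and the shank axis at ≈ 96. Next I back off 50 mm along tool +x, in front of the lip.

jog_arm([
  {"offset":[20,0,0],"delta_rot":[0,0,0],"gripper":10},
  {"offset":[40,0,0],"delta_rot":[0,0,0],"gripper":10},
  {"offset":[50,0,0],"delta_rot":[0,0,0],"gripper":10},
  {"offset":[50,0,0],"delta_rot":[0,0,0],"gripper":10},
  {"offset":[50,0,0],"delta_rot":[0,0,0],"gripper":10},
  {"offset":[50,0,0],"delta_rot":[0,0,0],"gripper":10},
])

```text
time_s: 6.35
tool_pos: [542.7, 182.2, 327.0]
tcp_rot: [0.061, 0.998, -0.0, -0.0]
ft_force: [0.4, -0.5, -2.6]
grip_width: 18.9
grip_force: 59.8
```

```bash
python3 - <<'E'
from h import *
t=np.array([591.3,176.5])
s=manip.get_state(); print(tocab(s['tool_pos']), R.from_quat(s['tcp_rot']).as_matrix()[:,2])
plan([*cab(-20,-12.7),180],83.2)
E
```

```text
[-18.76756381 -12.77816004] [-1.13541841e-04 -1.43526612e-04 -9.99999983e-01]
t 6.35 tcp [542.7 182.2 327. ] yaxis [ 0.121  0.993 -0.   ] zaxis [-0. -0. -1.] F [ 0.43 -0.51 -2.55] w 18.9 j [ 0.32  0.21  0.5   1.87 -0.    0.45]
offset [1.20e+00 1.00e-01 1.47e+02] rot [-0.0002 -0.0001 -0.0027]
```

jog_arm([
  {"offset":[1,0,10],"delta_rot":[0,0,0],"gripper":10},
  {"offset":[1,0,25],"delta_rot":[0,0,0],"gripper":10},
  {"offset":[1,0,40],"delta_rot":[0,0,0],"gripper":10},
  {"offset":[1,0,55],"delta_rot":[0,0,0],"gripper":10},
  {"offset":[1,0,70],"delta_rot":[0,0,0],"gripper":10},
  {"offset":[1,0,80],"delta_rot":[0,0,0],"gripper":10},
  {"offset":[1,0,80],"delta_rot":[0,0,0],"gripper":10},
  {"offset":[1,0,80],"delta_rot":[0,0,0],"gripper":10},
])

```text
time_s: 7.15
tool_pos: [541.3, 182.6, 247.5]
tcp_rot: [0.06, 0.998, -0.0, -0.0]
ft_force: [-0.1, 0.3, -2.3]
grip_width: 19.1
grip_force: 59.8
```

jog_arm([
  {"offset":[0,0,10],"delta_rot":[0,0,0],"gripper":10},
  {"offset":[0,0,20],"delta_rot":[0,0,0],"gripper":10},
  {"offset":[0,0,30],"delta_rot":[0,0,0],"gripper":10},
  {"offset":[0,0,40],"delta_rot":[0,0,0],"gripper":10},
  {"offset":[0,0,50],"delta_rot":[0,0,0],"gripper":10},
  {"offset":[0,0,60],"delta_rot":[0,0,0],"gripper":10},
  {"offset":[0,0,66],"delta_rot":[0,0,0],"gripper":10},
  {"offset":[0,0,66],"delta_rot":[0,0,0],"gripper":10},
  {"offset":[0,0,66],"delta_rot":[0,0,0],"gripper":10},
])

```text
time_s: 8.05
tool_pos: [541.1, 182.6, 181.5]
tcp_rot: [0.06, 0.998, 0.0, 0.0]
ft_force: [0.2, 0.1, -2.2]
grip_width: 19.1
grip_force: 59.8
```

```bash
python3 - <<'E'
from h import *
s=manip.get_state(); print(tocab(s['tool_pos']))
plan([*cab(-20,-12.7),180],83.2)
E
```

```text
[-20.4245516  -12.50173321]
t 8.05 tcp [541.1 182.6 181.5] yaxis [0.121 0.993 0.   ] zaxis [ 0.  0. -1.] F [ 0.18  0.07 -2.19] w 19.1 j [ 0.33  0.12  0.12  1.57 -0.    0.45]
offset [-0.4 -0.2  1.5] rot [ 0.0001  0.0002 -0.0021]
```

jog_arm([
  {"offset":[-3,0,1],"delta_rot":[0,0,0],"gripper":10},
  {"offset":[-6,0,1],"delta_rot":[0,0,0],"gripper":10},
  {"offset":[-8,0,1],"delta_rot":[0,0,0],"gripper":10},
  {"offset":[-10,0,1],"delta_rot":[0,0,0],"gripper":10},
  {"offset":[-12,0,1],"delta_rot":[0,0,0],"gripper":10},
  {"offset":[-13,0,1],"delta_rot":[0,0,0],"gripper":10},
  {"offset":[-14,0,1],"delta_rot":[0,0,0],"gripper":10},
  {"offset":[-14,0,1],"delta_rot":[0,0,0],"gripper":10},
  {"offset":[-14,0,1],"delta_rot":[0,0,0],"gripper":10},
])

```text
time_s: 8.95
tool_pos: [554.9, 181.0, 180.3]
tcp_rot: [0.06, 0.998, -0.0, -0.0]
ft_force: [0.3, 0.0, -3.1]
grip_width: 19.0
grip_force: 59.8
```

```bash
python3 - <<'E'
from h import *
F=[]
for _ in range(4):
    snap('top'); F.append(manip.get_state()['ft_force'])
print(np.mean(F,0),np.std(F,0)); plan([*cab(12,-12.7),180],83.2)
E
```

```text
[ 0.2141458  -0.30206946 -2.91893127] [0.16452132 0.58607007 0.16840728]
t 9.15 tcp [554.9 181.  180.3] yaxis [0.12  0.993 0.   ] zaxis [ 0.  0. -1.] F [-0.07  0.61 -3.19] w 19.0 j [ 0.32  0.15  0.15  1.57 -0.    0.44]
offset [-18.5  -0.2   0.3] rot [ 0.      0.     -0.0021]
```

No contact force with the plate already level with the lip, so the window is passing over it. Continuing in.

jog_arm([
  {"offset":[-2,0,0],"delta_rot":[0,0,0],"gripper":10},
  {"offset":[-4,0,0],"delta_rot":[0,0,0],"gripper":10},
  {"offset":[-7,0,0],"delta_rot":[0,0,0],"gripper":10},
  {"offset":[-10,0,0],"delta_rot":[0,0,0],"gripper":10},
  {"offset":[-13,0,0],"delta_rot":[0,0,0],"gripper":10},
  {"offset":[-16,0,0],"delta_rot":[0,0,0],"gripper":10},
  {"offset":[-19,0,0],"delta_rot":[0,0,0],"gripper":10},
  {"offset":[-19,0,0],"delta_rot":[0,0,0],"gripper":10},
  {"offset":[-19,0,0],"delta_rot":[0,0,0],"gripper":10},
])

```text
time_s: 10.05
tool_pos: [573.9, 178.7, 180.2]
tcp_rot: [0.06, 0.998, -0.0, -0.0]
ft_force: [0.0, 0.8, -1.4]
grip_width: 19.1
grip_force: 59.8
```

```bash
python3 - <<'E'
from h import *
F=[]
ims=[]
for k in range(4):
    p=snap(['top','side'][k%2])[0]; F.append(manip.get_state()['ft_force']); ims.append(p)
print(np.mean(F,0),np.std(F,0)); plan([*cab(12,-12.7),163],83.2)
save('c',np.hstack([cv2.resize(ims[0][180:300,160:310],(400,320)),cv2.resize(ims[1][220:370,200:390],(400,320))]))
E
```

```text
[ 0.43245038  0.23594144 -2.44569665] [0.18901444 0.34901361 0.06034081]
t 10.25 tcp [573.8 178.7 180.4] yaxis [0.12  0.993 0.   ] zaxis [ 0.  0. -1.] F [ 0.34 -0.34 -2.36] w 19.0 j [0.3  0.2  0.2  1.57 0.   0.42]
offset [ 0.4 -0.2 17.4] rot [ 0.0001  0.0001 -0.002 ]
```

View pics/c.png

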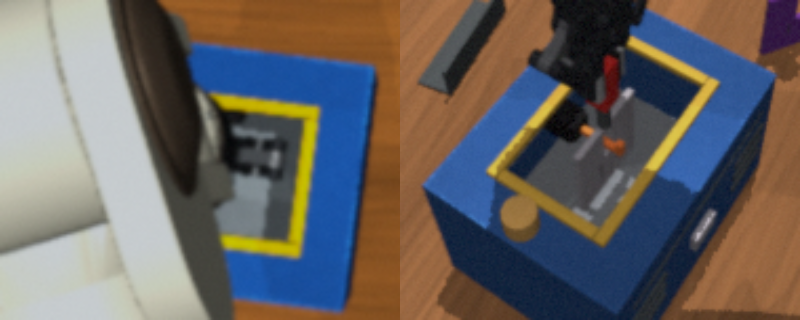

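In the side view, orange shows on both sides of the plate, at crop (588,130) and (615,147), so the window is threaded. Now I lower it gently.

jog_arm([
  {"offset":[0,0,3],"delta_rot":[0,0,0],"gripper":10},
  {"offset":[0,0,6],"delta_rot":[0,0,0],"gripper":10},
  {"offset":[0,0,9],"delta_rot":[0,0,0],"gripper":10},
  {"offset":[0,0,12],"delta_rot":[0,0,0],"gripper":10},
  {"offset":[0,0,14],"delta_rot":[0,0,0],"gripper":10},
  {"offset":[0,0,16],"delta_rot":[0,0,0],"gripper":10},
  {"offset":[0,0,17],"delta_rot":[0,0,0],"gripper":10},
  {"offset":[0,0,17],"delta_rot":[0,0,0],"gripper":10},
  {"offset":[0,0,17],"delta_rot":[0,0,0],"gripper":10},
])

```text
time_s: 11.15
tool_pos: [573.9, 178.7, 163.4]
tcp_rot: [0.06, 0.998, 0.0, 0.0]
ft_force: [-0.4, -0.4, -1.6]
grip_width: 18.9
grip_force: 59.8
```

```bash
cat > f.py <<'E'
from h import *
F=[]
for k in range(6): snap('top'); F.append(manip.get_state()['ft_force'])
print(np.mean(F,0),np.std(F,0)); plan([*cab(12,-12.7),160],83.2)
E
python3 f.py
```

```text
[ 0.18571859  0.01407655 -2.67012397] [0.30614414 0.46792059 0.35304081]
t 11.45 tcp [573.9 178.7 163.4] yaxis [0.121 0.993 0.   ] zaxis [ 0.  0. -1.] F [ 0.27  0.19 -3.12] w 18.9 j [ 0.3   0.19  0.16  1.54 -0.    0.42]
offset [ 0.6 -0.2  3.4] rot [ 0.      0.0001 -0.0021]
```

jog_arm([
  {"offset":[0,0,1],"delta_rot":[0,0,0],"gripper":10},
  {"offset":[0,0,1],"delta_rot":[0,0,0],"gripper":10},
  {"offset":[0,0,1],"delta_rot":[0,0,0],"gripper":10},
])

```text
time_s: 11.75
tool_pos: [573.8, 178.7, 162.2]
tcp_rot: [0.06, 0.998, -0.0, -0.0]
ft_force: [-0.1, -0.0, -2.3]
grip_width: 18.7
grip_force: 59.8
```

```bash
python3 f.py
```

```text
[-0.07022402 -0.13532196 -2.08043089] [0.5119062  0.60379374 0.6001759 ]
t 12.05 tcp [573.9 178.7 162.3] yaxis [0.121 0.993 0.   ] zaxis [ 0.  0. -1.] F [-0.5   0.41 -2.35] w 19.2 j [ 0.3   0.19  0.16  1.54 -0.    0.42]
offset [ 0.6 -0.2  2.3] rot [ 0.      0.0001 -0.0022]
```

jog_arm([
  {"offset":[0,0,1],"delta_rot":[0,0,0],"gripper":10},
  {"offset":[0,0,1],"delta_rot":[0,0,0],"gripper":10},
  {"offset":[0,0,1],"delta_rot":[0,0,0],"gripper":10},
])

```text
time_s: 12.35
tool_pos: [573.9, 178.7, 161.4]
tcp_rot: [0.06, 0.998, 0.0, 0.0]
ft_force: [0.7, 0.8, -1.0]
grip_width: 19.1
grip_force: 59.8
```

```bash
python3 f.py
```

```text
[ 0.23525941  0.16102468 -1.29657276] [0.49867024 0.35655686 0.31647151]
t 12.65 tcp [573.9 178.7 161.4] yaxis [0.121 0.993 0.   ] zaxis [ 0.  0. -1.] F [ 0.78  0.5  -1.58] w 19.1 j [0.3  0.19 0.16 1.54 0.   0.42]
offset [ 0.6 -0.2  1.4] rot [ 0.0001  0.0001 -0.0021]
```

jog_arm([
  {"offset":[0,0,0.7],"delta_rot":[0,0,0],"gripper":10},
  {"offset":[0,0,0.7],"delta_rot":[0,0,0],"gripper":10},
  {"offset":[0,0,0.7],"delta_rot":[0,0,0],"gripper":10},
])

```text
time_s: 12.95
tool_pos: [573.9, 178.7, 160.7]
tcp_rot: [0.06, 0.998, 0.0, 0.0]
ft_force: [-1.1, -0.5, 0.1]
grip_width: 19.4
grip_force: 60.0
```

```bash
python3 f.py
```

```text
[ 0.39483919 -0.1845545   0.33180967] [0.30822567 0.43307054 0.5166718 ]
t 13.25 tcp [573.9 178.7 160.6] yaxis [0.12  0.993 0.   ] zaxis [ 0.  0. -1.] F [0.57 0.53 0.19] w 19.0 j [ 0.3   0.19  0.16  1.54 -0.    0.42]
offset [ 0.6 -0.2  0.6] rot [ 0.      0.0001 -0.0021]
```

Fz has gone from −2.5 N to about 0, so the hook carries the weight. Releasing.

jog_arm([
  {"offset":[0,0,0],"delta_rot":[0,0,0],"gripper":24},
  {"offset":[0,0,0],"delta_rot":[0,0,0],"gripper":28},
  {"offset":[0,0,0],"delta_rot":[0,0,0],"gripper":32},
  {"offset":[0,0,0],"delta_rot":[0,0,0],"gripper":40},
  {"offset":[0,0,0],"delta_rot":[0,0,0],"gripper":46},
  {"offset":[0,0,0],"delta_rot":[0,0,0],"gripper":46},
  {"offset":[0,0,0],"delta_rot":[0,0,0],"gripper":46},
])

```text
time_s: 13.95
tool_pos: [573.9, 178.7, 160.6]
tcp_rot: [0.06, 0.998, -0.0, -0.0]
ft_force: [0.1, -0.5, -0.5]
grip_width: 45.7
grip_force: 0.0
```

```bash
python3 - <<'E'
from h import *
for k in range(2):
    plan([573.9,178.7,240],None)
    p,d,i=snap('wrist')
save('w4',p)
s=manip.get_state(); W=cloud(i,d); H,S,V=cv2.split(cv2.cvtColor(p,cv2.COLOR_RGB2HSV)); M=R.from_quat(s['tcp_rot'])
T=M.inv().apply((W-s['tool_pos']).reshape(-1,3)).reshape(W.shape)
m=((H<8)|(H>172))&(S>140)&(abs(T[...,0])<40)&(abs(T[...,1])<40); q=T[m]; print(len(q)); print(np.percentile(q,[2,50,98],axis=0))
E
```

```text
t 13.95 tcp [573.9 178.7 160.6] yaxis [ 0.121  0.993 -0.   ] zaxis [-0. -0. -1.] F [ 0.1  -0.53 -0.53] w 45.7 j [ 0.3   0.19  0.16  1.54 -0.    0.42]
offset [ -0.    0.  -79.4] rot [0. 0. 0.]
t 14.0 tcp [573.9 178.7 160.6] yaxis [ 0.121  0.993 -0.   ] zaxis [ 0. -0. -1.] F [-0.54 -0.09  0.3 ] w 46.0 j [ 0.3   0.19  0.16  1.54 -0.    0.42]
offset [ -0.    0.  -79.4] rot [0. 0. 0.]
3483
[[ -6.57840215  -9.7024876  -30.64371849]
 [ 10.45996654  -0.58656671 -27.51767471]
 [ 11.62963244   8.73692036  14.6982748 ]]
```

View pics/w4.png

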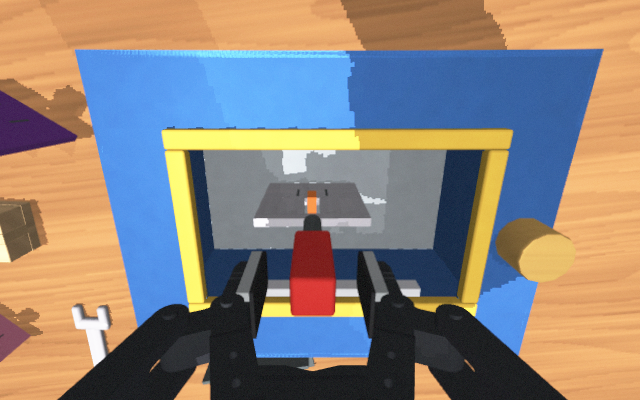

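The gauge hangs upright on the orange hook (hook at (312,203), handle at (312,270)). The fingers at about 255 and 370 are clear of it. Now I retract straight up.

jog_arm([
  {"offset":[0,0,-8],"delta_rot":[0,0,0],"gripper":46},
  {"offset":[0,0,-25],"delta_rot":[0,0,0],"gripper":46},
  {"offset":[0,0,-50],"delta_rot":[0,0,0],"gripper":46},
  {"offset":[0,0,-80],"delta_rot":[0,0,0],"gripper":46},
  {"offset":[0,0,-110],"delta_rot":[0,0,0],"gripper":46},
  {"offset":[0,0,-120],"delta_rot":[0,0,0],"gripper":46},
  {"offset":[0,0,-120],"delta_rot":[0,0,0],"gripper":46},
  {"offset":[0,0,-120],"delta_rot":[0,0,0],"gripper":46},
  {"offset":[0,0,-120],"delta_rot":[0,0,0],"gripper":46},
  {"offset":[0,0,-120],"delta_rot":[0,0,0],"gripper":46},
])

```text
time_s: 15.05
tool_pos: [573.5, 178.6, 279.3]
tcp_rot: [0.06, 0.998, -0.0, -0.001]
ft_force: [0.1, -1.0, -0.6]
grip_width: 45.9
grip_force: 0.0
```

```bash
python3 - <<'E'
from h import *
np.set_printoptions(precision=1,suppress=True)
for k in range(3):
    p,d,i=snap('side'); W=cloud(i,d); H,S,V=cv2.split(cv2.cvtColor(p,cv2.COLOR_RGB2HSV))
    m=((H<8)|(H>172))&(S>150)&(np.hypot(W[...,0]-573,W[...,1]-179)<40)&(W[...,2]>120); q=W[m]; print(len(q),np.percentile(q,[2,50,98],axis=0).ravel(),manip.get_state()['tool_pos'],manip.get_state()['time_s'])
save('d',cv2.resize(p[200:380,200:390],(570,540)))
E
```

```text
352 [563.4 170.8 144.5 570.6 187.3 178.5 583.2 191.1 191.9] [573.6 178.6 279.5] 15.1
345 [563.8 171.6 145.3 570.8 187.3 179.3 583.1 191.1 192.2] [573.6 178.6 279.7] 15.15
351 [563.7 171.6 144.5 570.9 187.1 178.9 583.2 191.4 192.1] [573.7 178.7 280. ] 15.2
```

View pics/d.png

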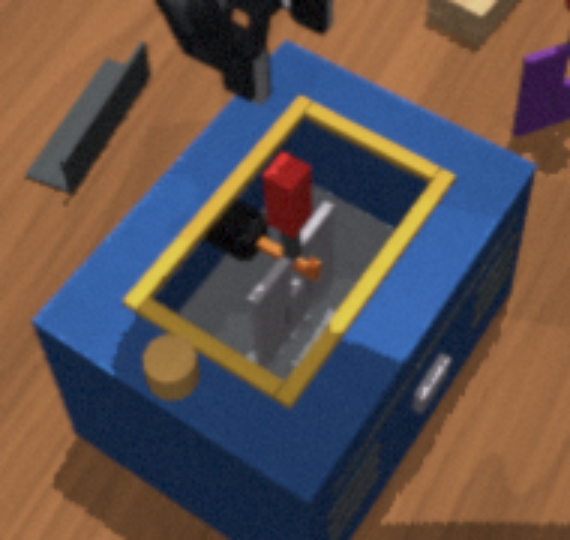

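The gauge hangs upright and still on the hook (handle at (288,190), hook at (300,258) in the crop), and the gripper is well clear. Handing in.

```bash
python3 -c "
from station import manip
print(manip.sign_off())"
```

```text
the job is handed in; nothing more can be done
None
```

I hung the gauge upright and still on the orange hook, let go with the gripper well clear, and handed the job in at about 15 s; the sign-off gave no verdict.

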